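# Slide a filled bottle into the hand press and snap its cap home

## Robot

A 7-joint arm with a two-finger parallel gripper is mounted at the origin on the work surface. World frame = base frame: x ahead of the robot, y to its left, z up, the work surface at z = 0. Lengths are in m, angles in rad, forces in N, time in s.
With the tool pointing down it reaches from about 0.425 to 0.8 m from the base axis. Payload 8.3 kg.
Tool frame: the origin (TCP) lies midway between the tips of the shut fingers; the grasp point (between the pads) lies 19 mm behind it; z points along the fingers, y is the direction in which the jaws open and shut (so a half turn about z gives the same grasp; the last joint's range is limited). The gripper opens to 85 mm and grips with 20 to 120 N. Pads are 22 mm wide; open, the fingers measure 114 mm over their backs; the gripper's body (76 mm by 85 mm) begins 54 mm behind the grasp point. The pads swing forward as they close: fully open they stand 13 mm farther back than shut.
Start: joints at [-1.302, 0.383, 0.016, 1.37, -0.006, 1.388, -0.046], TCP at [0.204, 0.591, 0.231] pointing down, gripper open.
Joint ranges: [-2.95, 2.95], [-0.25, 2.06], [-1.52, 1.56], [0.18, 2.33], [-1.44, 4.58], [0.02, 2.06], [-3.01, 3.01]. Speed limits (rad/s): [2.39, 2.39, 3.01, 3.01, 3.14, 3.14, 3.14].

## Interface

Orientations are given as a unit quaternion [w, x, y, z].
In Python, from station import manip gives the robot as it stands. Calls block until the motion is done:
- manip.goto(position, orientation): joint-space move of the TCP to a pose.
- manip.move_linear(position, orientation=None, vel=0.15, until_force=None): straight line of the TCP; orientation=None keeps the orientation; vel is the mean speed in m/s. With until_force (N) it stops when the force on the tool has changed by that much, and returns True; else False.
- manip.move_joints(angles): joint-space move.
- manip.gripper_open() and manip.grasp(effort=None): open the fingers fully, or close them until they stop; effort is the grip in N (None keeps the last).
- manip.wait(seconds).
- manip.solve_ik(position, orientation): joint angles nearest the present ones, or None.
- manip.grab_frame(name): name is "scene" or "top"; returns a dict with "image" (480x640x3 uint8, blue, green, red), "depth" (480x640 float32, m along the optical axis (not along the pixel's ray), 0 where there is no reading), "intrinsics" (3x3 intrinsics, pixels), "position" and "attitude" of the camera in the world. Camera axes: x right, y down, z forward; pixel columns grow to the right and rows downward; lengths in m; the calibration is good to about 2 mm. A picture is of the moment at which its call begins.
A pose or a line that the arm cannot do raises manip.PlanningError and nothing moves.
- manip.job_done(): hands the job in, once; it reports no verdict.
Readings, each from a call of its own:
- manip.read_time_s(): time.
- manip.read_qpos(): joint angles.
- manip.read_joint_velocities(): joint speeds.
- manip.read_joint_torque(): joint torques, N m.
- manip.read_position(): TCP position.
- manip.read_ee_rot(): TCP orientation.
- manip.read_wrist_force(): force on the tool from outside, world axes, zero at the start.
- manip.read_torque(): the same for the moment, N m.
- manip.read_gripper_width(): opening from 0.0 (shut) to 1.0 (fully open).
Only numpy, scipy, OpenCV 4.12 (cv2) and the standard library are available. Lean on these libraries where they do the work, as an engineer would, in place of code of your own. Each camera call takes 0.05 s, during which the arm holds its last target. There are 200 camera calls.

## Task

Push the amber bottle whose cap is still loose across the bench, low on its body so that it slides upright, until it stands in the press's V-shaped locator right under the ram; do not grip it, lift it or tip it over. Then, without gripping the lever either, press it down with your fingertips until the cap is fully home, and let the lever come back up, leaving the bottle standing in the press and everything else on the bench where it was.

Things in the scene. Friction and masses are not known exactly. Their poses are not given: they have to be found in the camera images.
- bottle: Slim amber bottle to be capped (filled, 0.15-0.3 kg), on the bench 15-24 cm out from the press's mouth. Straight cylinder 50 mm across up to 118 mm, then shoulder and 22 mm neck; 173 mm tall, 165 capped. Origin: centre of underside, z up. Pushed below about 35 mm it slides (friction 0.5-0.7), higher it tips. One contact point lets it wander; two fingertips 30 mm apart cradle it.
- cap (a joint): How far the white push-on cap (32 mm across, 28 mm tall) is pressed down the bottle's neck, m: 0 = set on loosely, 8 mm above its home with a band of neck showing; 0.008 = fully home on the shoulder. It needs about 15 N straight down to move and stays where it is left.
- cap_top (a point): Centre of the cap's top face, on the bottle's axis: 173 mm above the bottle's underside while loose, 165 mm when home.
- press_seat (a point): The bottle's place in the press: the bench point under the ram's axis, where the bottle's underside centre stands when the bottle touches both faces of the V locator. x is level and points from the open mouth to the column, y to the lever's side, z up. Between it and the bottle the bench is clear. The V: two plates 4-38 mm above the bench, 45 degrees to x; the mouth faces -x, 77 mm wide at x = -6 mm.
- press: The hand press for push-on caps: grey foot plate bolted to the bench, steel column, head, ram, V locator and side lever. Origin and axes as press_seat. It cannot move.
- ram_pad (a point): Centre of the underside of the press's round black ram pad, 42 mm across: 187 mm above the bench at rest, right over the seat. The grey press head above it spans, in the press_seat frame, x = -40 to +195 mm, y = -38 to +46 mm, z = 200 to 275 mm; its steel column stands at x = 150 mm.
- lever (a joint): Angle of the press lever, rad: 0 = up at rest, 29 degrees above level; grows as it is pressed down, stop at 0.76. The ram comes down 33 mm per rad: it meets the loose cap at about 0.42 and has the cap home at about 0.67. A spring brings the lever back to 0 when let go (2 to 4 N at the grip); with the cap it takes about 8 N at the grip.
- lever_grip (a point): Point on the centre line of the lever's black grip, 150 mm from the pivot; at rest -110 mm in x, +90 mm in y, 307 mm above the bench in the press_seat frame. The grip is a round bar 24 mm thick, from 100 to 180 mm from the pivot. It swings down in the press_seat x-z plane, to about 207 mm above the bench at 0.69 rad.
- lever_hinge (a point): Point on the lever's pivot axis in the plane of the grip, fixed on the press: +22 mm in x, +90 mm in y, 235 mm above the bench in the press_seat frame. The axis is parallel to press_seat y.
- cup_a: one of two white paper cups with a blue pattern, 85 mm tall, 72 mm across the rim; origin under its centre. A bystander
- cup_b: the second paper cup, like cup_a; origin under its centre. A bystander
- squeeze: clear squeeze bottle with a red pointed nozzle, 54 mm across, 170 mm tall; origin under its centre. A bystander
- spray: small clear spray bottle with a white overcap, 40 mm across, 125 mm tall; origin under its centre. A bystander
- done_a: finished amber bottle, cap already home, standing in the low cardboard carton at the far left; 50 mm across, 165 mm tall; origin under its centre. A bystander
- done_b: second finished bottle in that carton, like done_a. A bystander
Not all that is in view belongs to the job. Leave any green or purple look-alike of the bottle alone.

How it is judged:
By the outcome, as a careful person would: the job done as asked, in the order asked, and still so for the second after the job is handed in, with the robot touching nothing.
It also fails if it takes over 64 s, if anything falls off the work surface, if the arm or the gripper's body presses on something with over 40 N, if the wrist force passes 120 N, or if a joint passes its speed limit or range.

## Working session

There is one attempt and no reset: what is moved stays moved. The work goes in short steps, each a Python script; the robot and the scene stay as the last script left them, time stands still between calls to the robot, and variables do not carry over. Pictures are saved under pics/ and viewed, about 8 in all and at most 12, crops included, and the job is handed in when it is done.

```bash
mkdir -p pics; cat > h.py <<'E'
import numpy as np, cv2
from station import manip
from scipy.spatial.transform import Rotation as R
def cam(f):
    a=np.array(f["attitude"],float)
    Rm=a if a.shape==(3,3) else R.from_quat(a[[1,2,3,0]]).as_matrix()
    return np.array(f["intrinsics"]),Rm,np.array(f["position"])
def ray(f,u,v,z):
    K,Rm,p=cam(f); d=Rm@np.linalg.inv(K)@[u,v,1]; return p+d*(z-p[2])/d[2]
def pts(f):
    K,Rm,p=cam(f); v,u=np.mgrid[:480,:640]; D=f["depth"]
    c=np.stack([(u-K[0,2])/K[0,0]*D,(v-K[1,2])/K[1,1]*D,D],-1); return c@Rm.T+p
def proj(f,P):
    K,Rm,p=cam(f); c=Rm.T@(np.array(P)-p); q=K@c; return q[:2]/q[2]
E
python3 - <<'E'
from h import *
import pickle
for n in("scene","top"):
    f=manip.grab_frame(n); pickle.dump(f,open(n+"0.pkl","wb")); cv2.imwrite(f"pics/{n}0.png",f["image"]); print(n,f["position"],f["attitude"],f["intrinsics"])
print(manip.read_time_s(),manip.read_ee_rot())
E
```

```text
scene [1.09710763 0.07980872 0.94205235] [-0.22438649  0.70781705  0.63975557 -0.19838985] [[475.52050128   0.         313.53130053]
 [  0.         475.52050128 240.70497338]
 [  0.           0.           1.        ]]
top [0.45416034 0.16415864 1.30718624] [ 0.03301728 -0.70570421  0.70610883 -0.04797642] [[472.97568942   0.         329.24306262]
 [  0.         472.97568942 243.3466956 ]
 [  0.           0.           1.        ]]
0.1 [-1.26894879e-04  1.65133335e-01  9.86270848e-01 -8.82999484e-04]
```

View pics/scene0.png

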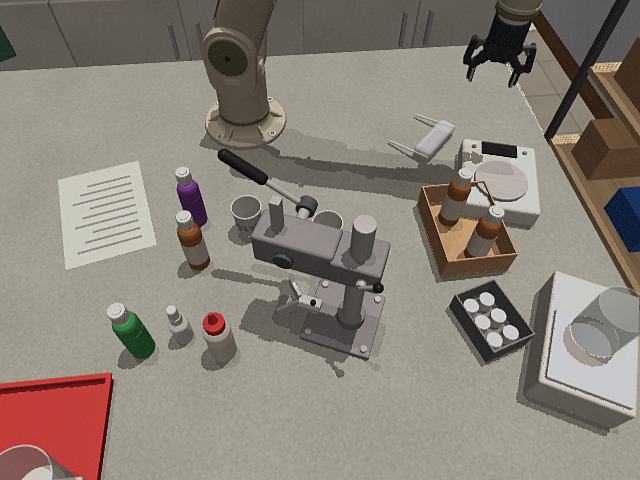

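View pics/top0.png

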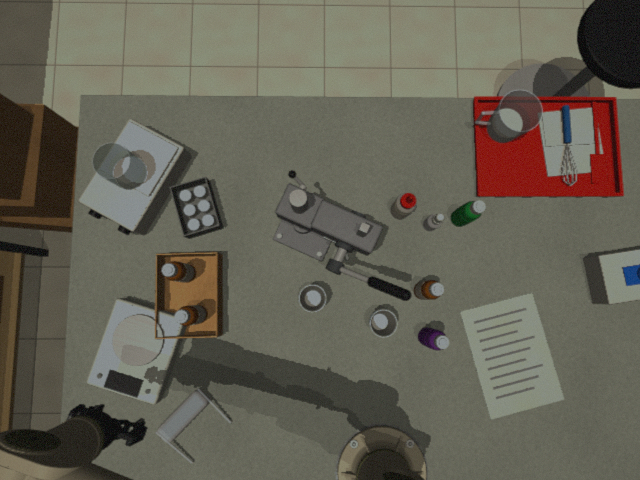

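The bench has three candidate bottles: amber at scene (193,242) / top (430,288), purple at top (433,338) and green at top (467,213). The other two ambers, at top (175,270) and (187,315), are in the carton. The lone amber one fits, so I'll confirm its loose cap in a crop and measure it together with the press.

```bash
python3 - <<'E'
from h import *
import pickle
S=pickle.load(open("scene0.pkl","rb"));T=pickle.load(open("top0.pkl","rb"))
a=cv2.resize(S["image"][200:280,150:230],(400,400),interpolation=cv2.INTER_CUBIC)
b=cv2.resize(S["image"][190:360,240:400],(376,400),interpolation=cv2.INTER_CUBIC)
cv2.imwrite("pics/crop.png",np.hstack([a,b]))
for n,f,(x0,x1,y0,y1) in(("T",T,(260,400,170,260)),("S",S,(240,400,190,300))):
    P=pts(f)[y0:y1,x0:x1].reshape(-1,3)
    for lo,hi in((.268,.28),(.262,.29)):
        q=P[(P[:,2]>lo)&(P[:,2]<hi)]
        r=cv2.minAreaRect(q[:,:2].astype(np.float32)*1000); print(n,len(q),np.median(q[:,2]),r,cv2.boxPoints(r).round().tolist())
for n,f,(x0,x1,y0,y1) in(("T",T,(412,450,272,305)),("S",S,(160,215,205,280))):
    P=pts(f)[y0:y1,x0:x1]; im=f["image"][y0:y1,x0:x1]
    hsv=cv2.cvtColor(im,cv2.COLOR_BGR2HSV)
    m=(P[...,2]>.155)&(P[...,2]<.19); q=P[m]; print(n,"captop",len(q),q.mean(0),q.min(0),q.max(0),np.percentile(q[:,2],95))
    m=(P[...,2]>.02)&(P[...,2]<.11)&(hsv[...,1]>100); q=P[m]; print("body",len(q),q.min(0),q.max(0))
E
```

```text
T 2078 0.273490993813412 ((631.8767700195312, 148.4491729736328), (250.60682678222656, 99.03487396240234), 57.489627838134766) [[523.0, 69.0], [606.0, 16.0], [741.0, 228.0], [657.0, 281.0]]
T 2872 0.27237969577328847 ((639.1123657226562, 143.0794219970703), (245.13497924804688, 102.73446655273438), 62.59725570678711) [[537.0, 58.0], [628.0, 11.0], [741.0, 228.0], [650.0, 276.0]]
S 3153 0.27449358521734624 ((625.4257202148438, 151.69134521484375), (257.9102783203125, 119.8189926147461), 57.75004577636719) [[506.0, 75.0], [607.0, 11.0], [745.0, 229.0], [644.0, 293.0]]
S 4417 0.2735526827038056 ((621.32666015625, 152.58982849121094), (260.7870178222656, 127.75432586669922), 57.73869323730469) [[498.0, 76.0], [606.0, 8.0], [745.0, 229.0], [637.0, 297.0]]
T captop 157 [ 0.47458728 -0.11752263  0.17114448] [ 0.46031425 -0.13350453  0.15692774] [ 0.48937006 -0.10269563  0.17820474] 0.1757142884252537
body 19 [ 0.45317884 -0.10839476  0.09237071] [ 0.49648014 -0.09484574  0.10899304]
S captop 238 [ 0.48181652 -0.11779475  0.16980143] [ 0.4622044 -0.1348981  0.1550856] [ 0.49669676 -0.10249364  0.17903926] 0.17571538503923165
body 374 [ 0.35368882 -0.14956695  0.02005955] [ 0.5034582  -0.0941708   0.10992587]
```

View pics/crop.png

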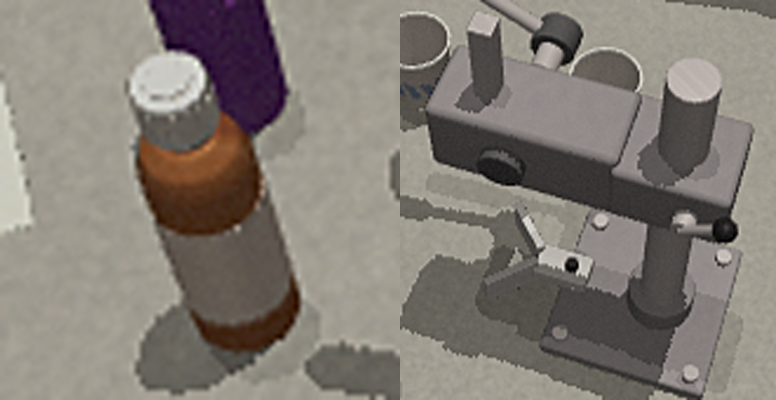

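The crop shows the amber bottle with its cap top at about z = 0.175, so the cap is loose. The press's V opens to image lower left, towards the bottle. Next I'll get the press axis from the ram rod, the column top and the head edges.

```bash
python3 - <<'E'
from h import *
import pickle
S=pickle.load(open("scene0.pkl","rb"));T=pickle.load(open("top0.pkl","rb"))
for n,f,(x0,x1,y0,y1) in(("T",T,(260,420,170,305)),("S",S,(210,400,140,300))):
    P=pts(f)[y0:y1,x0:x1]
    m=((P[...,2]>.288)&(P[...,2]<.45)).astype(np.uint8)
    k,l,st,c=cv2.connectedComponentsWithStats(m)
    for i in range(1,k):
        if st[i,4]>25:
            q=P[l==i]; zt=np.percentile(q[:,2],90); t=q[q[:,2]>zt-.008]
            print(n,"comp",st[i,4],(c[i]+[x0,y0]).round(),"ztop",zt.round(3),"mean",t.mean(0).round(4),"mid",((np.percentile(t,2,0)+np.percentile(t,98,0))/2).round(4))
    # dark grip (black) 
    V=f["image"][y0:y1,x0:x1].max(-1); m=((V<45)&(P[...,2]>.2)).astype(np.uint8)
    k,l,st,c=cv2.connectedComponentsWithStats(m)
    for i in range(1,k):
        if st[i,4]>25:
            q=P[l==i]; d=np.linalg.svd((q-q.mean(0))[:,:2])[2][0] if len(q)<5000 else 0
            print(n,"dark",st[i,4],(c[i]+[x0,y0]).round(),np.median(q,0).round(4),"dir",d,np.degrees(np.arctan2(d[1],d[0])))
    # normals: side planes by long edges of the head top: rectangle by percentiles, angle sweep
    q=P[(P[...,2]>.266)&(P[...,2]<.283)][:,:2]
    for a in np.radians([55,58,60,62,64,66,68,70]):
        e=np.array([np.cos(a),np.sin(a)]); g=np.array([-e[1],e[0]]); x=q@e;y=q@g
        xr=np.percentile(x,[1,99]); yr=np.percentile(y,[1,99]); print(np.degrees(a).round(),xr.round(4),yr.round(4),np.ptp(xr).round(4),np.ptp(yr).round(4))
E
```

```text
T comp 344 [298. 200.] ztop 0.349 mean [0.659  0.2085 0.3478] mid [0.659  0.2081 0.3482]
T comp 115 [363. 229.] ztop 0.35 mean [0.5978 0.0721 0.3476] mid [0.5979 0.0717 0.3473]
T comp 480 [390. 289.] ztop 0.329 mean [ 0.4621 -0.01    0.3276] mid [ 0.4608 -0.0096  0.3274]
T dark 36 [292. 174.] [0.7293 0.2252 0.2739] dir [-0.88653804 -0.4626557 ] -152.4413916622768
T dark 29 [304. 207.] [0.646  0.1959 0.3179] dir [-0.67422219  0.73852856] 132.39377803351928
T dark 155 [312. 230.] [0.6082 0.178  0.2454] dir [-0.39367532 -0.91924955] -113.18338303447554
T dark 70 [356. 250.] [0.5618 0.0841 0.2472] dir [0.21515591 0.97657971] 77.57532555770621
T dark 443 [389. 288.] [0.4742 0.0178 0.3125] dir [0.3750566  0.92700191] 67.97218909500472
55.0 [0.3413 0.6018] [-0.4812 -0.3648] 0.2604 0.1164
58.0 [0.3216 0.5767] [-0.5026 -0.3826] 0.255 0.12
60.0 [0.308  0.5591] [-0.5189 -0.3937] 0.2511 0.1252
62.0 [0.294  0.5407] [-0.538  -0.4045] 0.2467 0.1335
64.0 [0.2796 0.5216] [-0.5564 -0.4145] 0.242 0.1418
66.0 [0.2649 0.502 ] [-0.5741 -0.4242] 0.2371 0.1499
68.0 [0.2499 0.483 ] [-0.5911 -0.4336] 0.2332 0
[... 423 characters left out ...]
549
S dark 78 [306. 209.] [0.5387 0.132  0.2396] dir [0.23840723 0.97116528] 76.20744725811036
S dark 168 [283. 262.] [0.6485 0.0764 0.2355] dir [0.99945429 0.03303219] 1.8929496817034228
S dark 87 [377. 287.] [0.7358 0.2242 0.2735] dir [-0.92931781  0.36928094] 158.3287224048051
55.0 [0.3403 0.6072] [-0.4859 -0.3699] 0.2669 0.116
58.0 [0.3203 0.5816] [-0.5074 -0.3875] 0.2614 0.1199
60.0 [0.3064 0.5636] [-0.5255 -0.3989] 0.2572 0.1266
62.0 [0.2922 0.5449] [-0.5447 -0.4096] 0.2528 0.1351
64.0 [0.2776 0.5256] [-0.5634 -0.4198] 0.248 0.1435
66.0 [0.2627 0.5056] [-0.5815 -0.4295] 0.2429 0.152
68.0 [0.2475 0.4855] [-0.5987 -0.4388] 0.238 0.1599
70.0 [0.232  0.4654] [-0.6152 -0.4475] 0.2335 0.1677
```

Ram rod at (0.600, 0.072) and column at (0.661, 0.208) are 0.150 m apart, as specified. That puts the seat at about (0.600, 0.072) with a yaw of 65.5°. The bottle is at about (0.4765, -0.1175), which is x = -0.224, y = +0.034 in the seat frame. Next is an IK check for the push with the shut fingertips tilted.

```bash
cat >> h.py <<'E'
seat=np.array([.600,.072]); yaw=np.arctan2(.1362,.062)
ex=np.array([np.cos(yaw),np.sin(yaw)]); ey=np.array([-ex[1],ex[0]])
def W(x,y,z): return np.r_[seat+x*ex+y*ey,z]
def tool(d,beta,s=1):
    "fingers along horizontal d, beta below level; jaw axis level"
    d=np.array(d)/np.linalg.norm(d); z=np.r_[d*np.cos(beta),-np.sin(beta)]; y=s*np.r_[-d[1],d[0],0]
    q=R.from_matrix(np.c_[np.cross(y,z),y,z]).as_quat(); return q[[3,0,1,2]]
E
python3 - <<'E'
from h import *
bot=np.array([.4765,-.1175]); d=(seat-bot)/np.linalg.norm(seat-bot)
for b in (25,35,45,55,65):
  for s in(1,-1):
    o=tool(d,np.radians(b),s);o2=tool(ex,np.radians(b),s);r=[]
    for p,oo in((np.r_[bot-d*.12,.30],o),(np.r_[bot-d*.08,.1],o),(np.r_[bot-d*.06,.018],o),(W(-.09,.01,.018),o),(W(-.09,0,.018),o2),(W(-.025,0,.018),o2)):
        q=manip.solve_ik(p,oo); r.append(None if q is None else np.round(q,2).tolist())
    print(b,s,[x is not None for x in r],r[2],r[-1])
for y in (0,90,180):
  for s in (1,):
    o=tool(R.from_euler('z',y,degrees=True).as_matrix()[:2,:2]@ex,np.pi/2,s)
    for p in (W(-.11,.09,.40),W(-.11,.09,.32),W(-.125,.09,.219)):
        q=manip.solve_ik(p,o);print(y,None if q is None else np.round(q,2))
E
```

```text
25 1 [True, True, True, True, True, True] [0.41, 0.91, 0.68, 1.96, -1.35, 1.73, -1.82] [0.42, 0.76, 0.02, 1.93, -1.37, 1.2, -2.07]
25 -1 [True, True, True, True, True, True] [0.41, 0.91, 0.68, 1.96, -1.35, 1.73, 1.33] [0.42, 0.76, 0.02, 1.93, -1.37, 1.2, 1.08]
35 1 [True, True, True, True, True, True] [0.19, 0.88, 0.9, 2.01, -1.37, 1.7, -1.87] [0.18, 0.66, 0.24, 1.95, -1.36, 1.15, -2.18]
35 -1 [True, True, True, True, True, True] [0.19, 0.88, 0.9, 2.01, -1.37, 1.7, 1.27] [0.18, 0.66, 0.24, 1.95, -1.36, 1.15, 0.96]
45 1 [True, True, True, True, True, True] [-0.04, 0.91, 1.13, 2.06, -1.39, 1.67, -1.94] [-0.25, 0.66, 0.68, 1.97, -1.4, 1.21, -2.29]
45 -1 [True, True, True, True, True, True] [-0.04, 0.91, 1.13, 2.06, -1.39, 1.67, 1.21] [-0.08, 0.6, 0.46, 1.96, -1.3, 1.09, 0.81]
55 1 [True, True, True, True, True, True] [-0.26, 1.0, 1.35, 2.08, -1.41, 1.68, -2.01] [-0.5, 0.68, 0.9, 1.95, -1.33, 1.18, -2.45]
55 -1 [True, True, True, True, True, True] [-0.16, 0.75, 1.13, 2.08, -1.25, 1.43, 1.06] [-0.5, 0.68, 0.9, 1.95, -1.33, 1.18, 0.7]
65 1 [True, True, True, True, True, True] [-0.4, 0.86, 1.36, 2.09, -1.27, 1.44, -2.17] [0.56, 0.52, -0.56, 1.86, -0.23, 0.69, 2.96]
65 -1 [True, True, True, True, True, True] [-0.29, 0.63, 1.13, 2.09, -1.09, 1.22, 0.87] [-0.57, 0.62, 0.87, 1.91, -1.1, 1.04, 0.46]
0 [-0.74  0.01  0.67  1.45 -0.    1.68  2.64]
0 [-0.71  0.    0.64  1.63 -0.    1.51  2.64]
0 [-0.68  0.03  0.65  1.83 -0.02  1.29  2.68]
90 [-0.95 -0.    0.88  1.46  0.    1.68 -2.07]
90 [-0.75  0.    0.67  1.63 -0.    1.51 -2.08]
90 [-1.38  0.08  1.41  1.84 -0.08  1.29 -1.95]
180 [-0.84  0.    0.77  1.46 -0.    1.68 -0.5 ]
180 [-0.31  0.02  0.23  1.62 -0.    1.51 -0.51]
180 [-0.75  0.03  0.72  1.83 -0.02  1.29 -0.46]
```

```bash
python3 - <<'E'
from h import *
bot=np.array([.4765,-.1175]); d=(seat-bot)/np.linalg.norm(seat-bot)
o=tool(d,np.radians(40),-1); dn=tool(d,np.pi/2,-1)
manip.grasp(20)
p=np.array(manip.read_position()); manip.move_linear(np.r_[p[:2],.47],vel=.25)
print(manip.read_gripper_width(), manip.read_time_s())
manip.goto([.42,-.27,.47],tool(d,np.radians(75),-1)); print(manip.read_qpos())
manip.goto(np.r_[bot-d*.13,.25],o)
print(manip.read_qpos(),manip.read_position(),manip.read_time_s())
a=manip.grab_frame("scene")["image"];b=manip.grab_frame("top")["image"]
cv2.imwrite("pics/a1.png",np.hstack([a[50:450,60:440],b[100:500,210:590][:400]][:1]+[cv2.copyMakeBorder(b[100:480,230:610],0,20,0,0,cv2.BORDER_CONSTANT)]))
E
```

```text
0.0007999470359442481 1.975
[-0.20593973  0.19712991  1.12395932  1.22615549 -0.44756488  1.89077585
  0.21299609]
[ 0.01300841  0.57859674  1.32818568  1.83183638 -1.09751056  1.94379773
  0.94575551] [ 0.40612939 -0.22648776  0.25065231] 6.0083
```

View pics/a1.png

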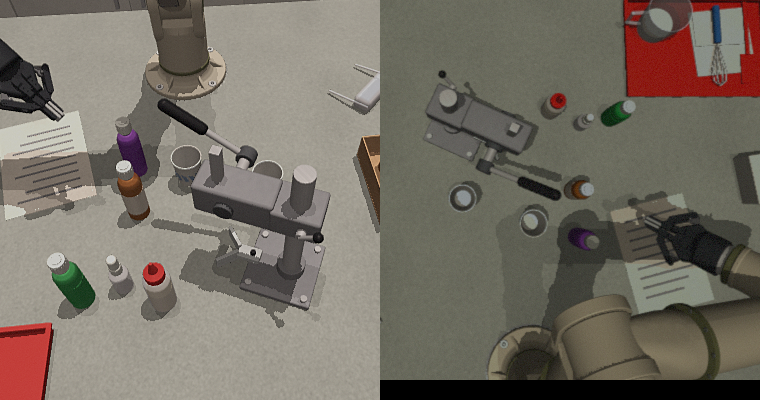

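Left is scene and right is top. The fingertips at about (650,218) are behind the bottle at (580,188), and the arm is clear of the purple bottle. Now I'll descend and push most of the way.

```bash
cat >> h.py <<'E'
def bottle(lo=.155,hi=.19,tag=""):
    out=[]
    for n in("top","scene"):
        f=manip.grab_frame(n); P=pts(f); im=f["image"]; cv2.imwrite(f"pics/{tag}{n}.png",im)
        m=(P[...,2]>lo)&(P[...,2]<hi)&(im.min(-1)>85)&(np.linalg.norm(P[...,:2]-[.53,-.03],axis=-1)<.16)
        k,l,st,c=cv2.connectedComponentsWithStats(m.astype(np.uint8))
        for i in range(1,k):
            if st[i,4]>30: q=P[l==i]; mm=q.mean(0); out.append((n,st[i,4],c[i].round(),mm.round(4),"seat xy",((mm[:2]-seat)@ex).round(4),((mm[:2]-seat)@ey).round(4)))
    for r in out: print(*r)
E
python3 - <<'E'
from h import *
bot=np.array([.4765,-.1175]); d=(seat-bot)/np.linalg.norm(seat-bot)
o=tool(d,np.radians(40),-1)
print(manip.move_linear(np.r_[bot-d*.10,.06],o,vel=.15,until_force=10))
print(manip.move_linear(np.r_[bot-d*.09,.018],vel=.08,until_force=10), manip.read_wrist_force())
print(manip.move_linear(np.r_[bot-d*.045,.018],vel=.06,until_force=10))
print(manip.move_linear(np.r_[seat-d*.11,.018],vel=.05,until_force=15), manip.read_wrist_force(),manip.read_position(),manip.read_time_s())
bottle(tag="b1")
a=cv2.imread("pics/b1scene.png")[130:380,120:420]; b=cv2.imread("pics/b1top.png")[170:420,260:560]
cv2.imwrite("pics/b1.png",cv2.resize(np.hstack([a,b]),(800,334)))
E
```

```text
False
False [-0.11068055  0.28388324  0.21346442]
False
False [-1.10256894 -2.36630231  1.45273479] [ 0.53990766 -0.02022958  0.01795014] 12.5083
top 140 [385. 256.] [0.5551 0.0049 0.1722] seat xy -0.0797 0.013
top 95 [444. 296.] [ 0.4582 -0.1316  0.1826] seat xy -0.244 0.0447
scene 449 [168. 213.] [ 0.4717 -0.1474  0.1807] seat xy -0.2528 0.0259
scene 48 [183. 221.] [ 0.4788 -0.1217  0.1575] seat xy -0.2266 0.0301
scene 211 [245. 245.] [0.5614 0.0042 0.1714] seat xy -0.0777 0.007
```

View pics/b1.png

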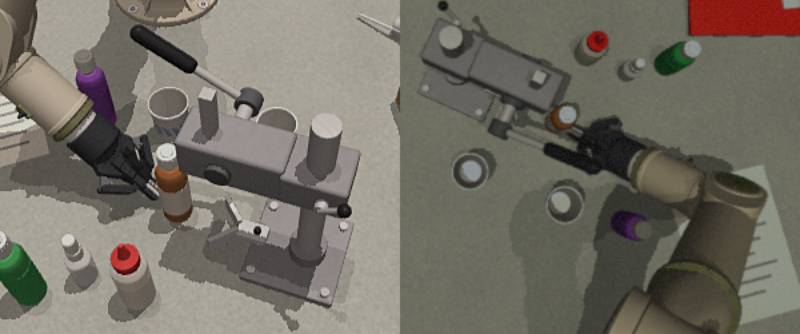

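The bottle slid upright and on line, at seat x = -0.079 and y = +0.010 (scene (245,245)). Continuing into the V with a force stop.

```bash
python3 - <<'E'
from h import *
d=(seat-np.array([.4765,-.1175])); d/=np.linalg.norm(d)
print(manip.move_linear(np.r_[seat-d*.040,.018],vel=.05,until_force=8), manip.read_position())
print(manip.move_linear(np.r_[seat-d*.018,.018],vel=.015,until_force=6), manip.read_wrist_force(),manip.read_position(),manip.read_time_s())
p=np.array(manip.read_position()); print("tip seat xy",(p[:2]-seat)@ex,(p[:2]-seat)@ey, "dist",np.linalg.norm(p[:2]-seat))
f=manip.grab_frame("scene"); cv2.imwrite("pics/c1.png",cv2.resize(f["image"][190:360,180:400],(800,618),interpolation=cv2.INTER_CUBIC)[:600])
E
```

```text
False [0.57817182 0.03844173 0.0180314 ]
True [-0.83464714 -1.32034397  0.41152042] [0.58303605 0.04598195 0.01754283] 14.9333
tip seat xy -0.030708274741924467 0.004660088400078341 dist 0.03105985449937042
```

View pics/c1.png

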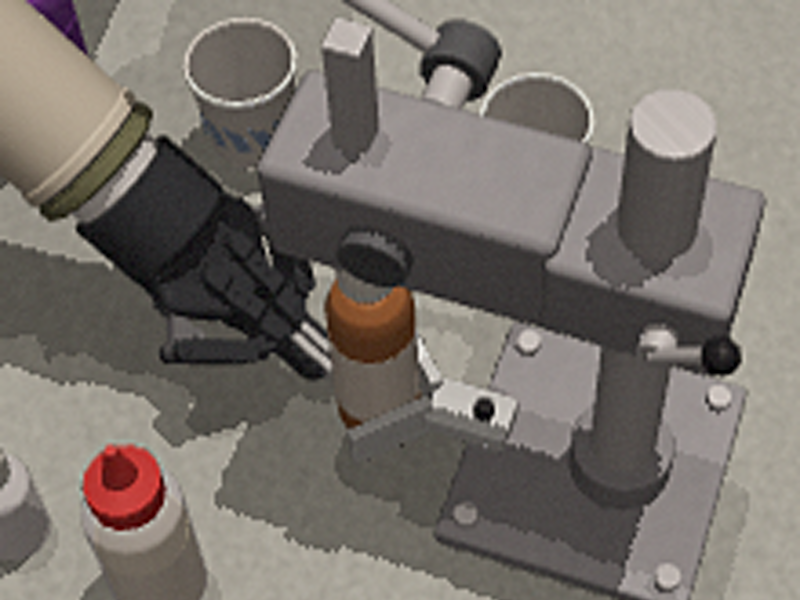

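The bottle is in the V at crop (375,370). I'll give it a firmer nudge along the press axis to make sure it touches both faces.

```bash
python3 - <<'E'
from h import *
p=np.array(manip.read_position())
print(manip.move_linear(np.r_[p[:2]+ex*.012,.018],vel=.012,until_force=14), manip.read_wrist_force())
p=np.array(manip.read_position()); print("tip seat xy",(p[:2]-seat)@ex,(p[:2]-seat)@ey,manip.read_time_s())
manip.wait(.2); print(manip.read_wrist_force())
# back off along tool axis direction, level
q=p-np.r_[ex*.04,0]; manip.move_linear(q,vel=.08)
d=ex; manip.move_linear(np.r_[p[:2]-ex*.13,.05],vel=.2)
manip.move_linear(np.r_[p[:2]-ex*.17-ey*.03,.30],vel=.25); print(manip.read_time_s())
f=manip.grab_frame("scene"); cv2.imwrite("pics/c2.png",cv2.resize(f["image"][190:360,180:400],(800,618),interpolation=cv2.INTER_CUBIC)[:600])
# bottle body at z .05..0.1, label/amber silhouette columns
hsv=cv2.cvtColor(f["image"],cv2.COLOR_BGR2HSV); m=((hsv[...,0]<16)&(hsv[...,1]>110)).astype(np.uint8); m[:,:260]=0;m[:,310:]=0;m[:250]=0;m[320:]=0
for v in range(268,310,4):
    u=np.where(m[v])[0]
    if len(u)>4: print(v,u.min(),u.max())
for r in(-25,25): pass
print("expected axis px", [proj(f,W(0,0,z)).round(1).tolist() for z in(0,.005,.1,.118)], "edge z.1",[proj(f,np.r_[seat,.11]+s*.025*cam(f)[1][:,0]).round(1).tolist() for s in(-1,1)])
E
```

```text
True [-0.08092331 -1.04175955 -0.18229007]
tip seat xy -0.03071362573692056 0.004716782585862925 15.4083
[-0.61674899 -0.63243728  1.26098337]
18.0583
272 270 293
276 270 293
280 270 293
284 272 291
288 276 288
expected axis px [[284.4, 300.7], [284.3, 299.6], [282.2, 277.8], [281.8, 273.3]] edge z.1 [[269.6, 275.3], [294.3, 275.3]]
```

View pics/c2.png

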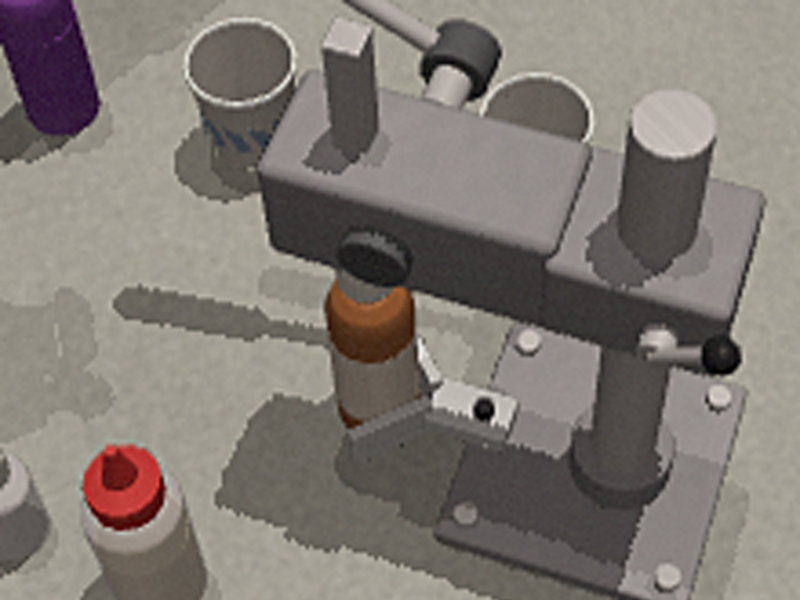

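The push rose to 14 N with no further travel, and the silhouette columns (270–293) match those expected at the seat (269.6–294.3), so the bottle is seated. Now the lever.

```bash
cat >> h.py <<'E'
def arc(q,off=.012,r=.150):
    e=np.radians(29)-q; return W(.022-r*np.cos(e)+off*np.sin(e),.09,.235+r*np.sin(e)+off*np.cos(e))
E
python3 - <<'E'
from h import *
p=np.array(manip.read_position()); manip.move_linear(np.r_[p[:2],.43],vel=.25)
o=tool(ex,np.pi/2,-1); t=arc(0)
manip.goto(t+[0,0,.08],o); print(manip.read_qpos(),manip.read_time_s()); f0=np.array(manip.read_wrist_force())
print(manip.move_linear(t+[0,0,-.005],vel=.05,until_force=2.5), manip.read_position(),t,np.array(manip.read_wrist_force())-f0)
for q in np.arange(.1,.62,.1):
    manip.move_linear(arc(q),vel=.06); print(round(q,2),(np.array(manip.read_wrist_force())-f0).round(1))
for q in np.arange(.63,.755,.015):
    manip.move_linear(arc(q),vel=.03,until_force=20); F=np.array(manip.read_wrist_force())-f0
    print(round(q,3),F.round(1),manip.read_position()[2].round(4))
    if F[2]>22: break
manip.wait(.3); print(np.array(manip.read_wrist_force())-f0,manip.read_time_s())
f=manip.grab_frame("scene"); cv2.imwrite("pics/d1.png",cv2.resize(f["image"][130:340,180:400],(628,600),interpolation=cv2.INTER_CUBIC))
E
```

```text
[-0.21210086  0.03170472  0.12070261  1.43296484 -0.00515478  1.67983918
 -0.52074375] 19.6583
True [0.47510594 0.01503588 0.31689834] [0.47525861 0.01520189 0.31821688] [ 1.42823177 -0.05295421  2.17440982]
0.1 [1.1 1.2 3. ]
0.2 [0.8 1.  3.1]
0.3 [0.7 0.6 3.3]
0.4 [0.2 0.3 3.9]
0.5 [1.8 1.9 3.2]
0.6 [1.5 0.2 4.1]
0.63 [1.3 0.9 4. ] 0.2289
0.645 [ 1.4 -0.3  5.7] 0.2266
0.66 [1.  1.3 6.5] 0.2244
0.675 [0.2 0.5 8.3] 0.2224
0.69 [-2.7  0.1 13.3] 0.2209
0.705 [-5.5 -1.1 20.2] 0.2195
0.72 [-9.4 -1.1 28.8] 0.2181
[-8.78082108 -0.8701888  27.81395682] 25.6
```

View pics/d1.png

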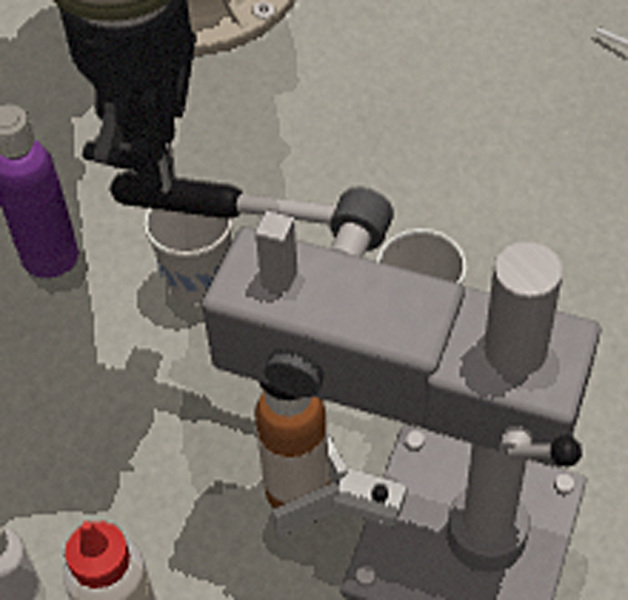

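The force shows a hard stop near 0.69–0.70 rad. I'll check the lever angle from the ram rod's drop, then let the lever up by following it, and look at the cap.

```bash
python3 - <<'E'
from h import *
f=manip.grab_frame("scene"); P=pts(f); m=(np.linalg.norm(P[...,:2]-[.601,.072],axis=-1)<.02)&(P[...,2]>.29)
q=P[m][:,2]; zt=np.percentile(q,95); print("rod top now",zt,"median top",np.median(q[q>zt-.008]))
print(manip.read_position()[2], arc(.67)[2],arc(.70)[2])
f0=np.array(manip.read_wrist_force())
for a in (.6,.4,.2,0): manip.move_linear(arc(a),vel=.08)
manip.move_linear(arc(0)+[0,0,.07],vel=.15)
p=np.array(manip.read_position()); manip.move_linear(np.r_[.40,-.22,.45],vel=.2); manip.wait(.3)
print(manip.read_time_s(),manip.read_wrist_force())
f=manip.grab_frame("scene"); P=pts(f)
m=(np.linalg.norm(P[...,:2]-[.601,.072],axis=-1)<.02)&(P[...,2]>.29); q=P[m][:,2]; zt=np.percentile(q,95); print("rod top rest",zt,np.median(q[q>zt-.008]))
print("px cap top home/loose near edge", [proj(f,W(0,0,z)+np.array([r,0,0])).round(1).tolist() for z,r in((.165,.016),(.173,.016),(.137,.016),(.145,.016),(.118,.025))])
cv2.imwrite("pics/e1.png",np.hstack([cv2.resize(f["image"][235:315,250:320],(525,600),interpolation=cv2.INTER_CUBIC)]))
cv2.imwrite("pics/e_full.png",f["image"])
T=manip.grab_frame("top"); cv2.imwrite("pics/e_top.png",T["image"])
im=f["image"]; 
for v in range(255,285): print(v, im[v,int(proj(f,W(0,0,.14))[0])].tolist(), end=" ")
# neighbours: change vs start
for n,g in(("scene",f),("top",T)):
    a=cv2.imread(f"pics/{n}0.png"); d=cv2.absdiff(a,g["image"]).max(-1); print(n,(d>60).sum())
    cv2.imwrite(f"pics/diff_{n}.png",((d>60)*255).astype(np.uint8))
E
```

```text
rod top now 0.32712864028156846 median top 0.32592687448346613
0.21812131224562042 0.22237092558553273 0.21787883259886387
29.9917 [0.11275513 0.29056518 0.0526631 ]
rod top rest 0.34980134892259607 0.3485592877064205
px cap top home/loose near edge [[281.1, 267.8], [280.9, 265.6], [281.8, 275.3], [281.6, 273.2], [282.6, 284.0]]
255 [94, 93, 95] 256 [94, 97, 98] 257 [55, 54, 57] 258 [32, 31, 34] 259 [32, 29, 32] 260 [32, 32, 34] 261 [34, 33, 36] 262 [35, 33, 35] 263 [27, 27, 26] 264 [33, 35, 35] 265 [35, 38, 37] 266 [30, 30, 31] 267 [20, 18, 19] 268 [96, 106, 112] 269 [90, 97, 102] 270 [82, 90, 93] 271 [89, 95, 99] 272 [85, 91, 96] 273 [84, 90, 95] 274 [88, 93, 90] 275 [62, 80, 103] 276 [48, 81, 131] 277 [41, 75, 129] 278 [44, 79, 133] 279 [35, 68, 117] 280 [29, 54, 93] 281 [25, 50, 86] 282 [26, 50, 81] 283 [22, 42, 73] 284 [26, 43, 71] scene 13276
top 11230
```

View pics/e1.png

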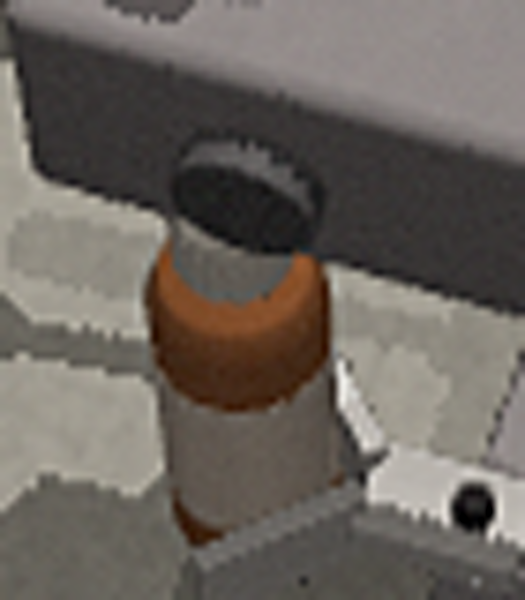

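The rod dropped 22.6 mm, which is 0.69 rad. The cap's lower edge is now at row 275 (home predicted 275.3, loose 273.2; it was about 272.5 before pressing). Last look at the whole bench.

```bash
python3 - <<'E'
import cv2,numpy as np
a=cv2.imread("pics/e_full.png");b=cv2.imread("pics/e_top.png");a0=cv2.imread("pics/scene0.png");b0=cv2.imread("pics/top0.png")
g=np.vstack([np.hstack([a0[:,20:540],a[:,20:540]]),np.hstack([b0[:,60:580],b[:,60:580]])])
cv2.imwrite("pics/fin.png",cv2.resize(g,(650,600),interpolation=cv2.INTER_AREA))
def cent(im,lo,hi,box):
    x0,x1,y0,y1=box; h=cv2.cvtColor(im,cv2.COLOR_BGR2HSV)[y0:y1,x0:x1]; m=cv2.inRange(h,lo,hi); M=cv2.moments(m,True); return round(M['m10']/M['m00']+x0,1),round(M['m01']/M['m00']+y0,1)
for n,lo,hi,bx in(("purple",(120,80,20),(165,255,255),(150,230,150,240)),("green",(40,80,20),(85,255,255),(100,170,290,370)),("red",(170,120,60),(180,255,255),(190,245,300,350)),("carton amber",(3,130,20),(16,255,255),(410,525,165,285))):
    print(n,cent(a0,lo,hi,bx),cent(a,lo,hi,bx))
for n,bx in(("cupA",(295,330,280,315)),("cupB",(365,402,303,340)),("spray",(420,447,210,232)),("sq",(390,420,190,222))):
    x0,x1,y0,y1=bx; r=cv2.matchTemplate(b[y0-8:y1+8,x0-8:x1+8],b0[y0:y1,x0:x1],cv2.TM_CCOEFF_NORMED); print(n,np.array(cv2.minMaxLoc(r)[3])-8,r.max())
E
```

```text
purple (192.5, 201.5) (192.2, 203.5)
green (134.9, 336.7) (134.9, 336.6)
red (213.5, 326.7) (214.2, 325.1)
carton amber (464.7, 223.8) (466.0, 224.7)
cupA [0 0] 0.99373627
cupB [0 0] 0.98206
spray [0 0] 0.98697907
sq [0 0] 0.98924196
```

View pics/fin.png

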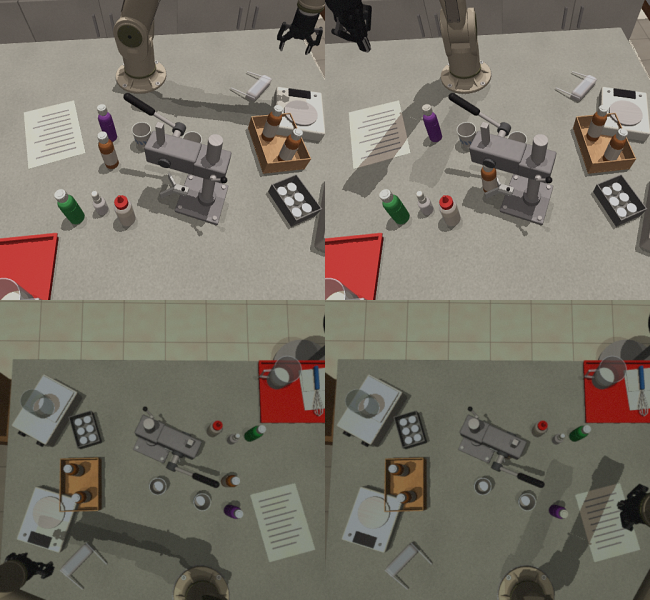

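Before and after match apart from the bottle. It stands in the press, the lever is back up, and the robot is clear of everything. The small shifts in the colour masks come from shadow changes and from the amber bottle no longer overlapping the purple one.

```bash
python3 -c "
from station import manip
print(manip.read_time_s()); manip.job_done()"
```

```text
30.0917
the job is handed in; nothing more can be done
```

The amber bottle now stands upright in the press's V with its cap fully home. I handed the job in at 30.1 s of the 64 s allowed.

**Push:** I slid the bottle with the shut fingertips, touching it about 26 mm above the bench. I pushed with the fingers shut because the gripper only opens fully or shuts, so the 30 mm cradle wasn't available. The bottle kept to its line. A final 14 N nudge moved it no further, and its outline matched the expected seat position within about 1 px.

**Press:** I pressed the lever down with the fingertips until it met a hard stop at about 28 N, then followed it back up.
- **Ram:** it had dropped 22.6 mm, which is about 0.69 rad against the 0.67 needed.
- **Cap:** its lower edge is at image row 275, where 275.3 is home and 273.2 is loose.
- **Lever:** the ram rod is back at its rest height.

**Other objects:** both cups, the spray bottle and the squeeze bottle show no shift in the top view. Colour-mask centres for the purple bottle, red nozzle and carton bottles moved by 1–2 px. I put that down to shadows and the moved bottle no longer blocking the view, since the before and after pictures show them in place.

**One reading off:** between 0.42 and 0.63 rad the lever took only about 4 N, where I expected about 8 N with the cap. The ram drop and the cap's position still agree that it is home.

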